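Sort the route parcels into their trays

ROBOT

A 6-joint arm with a two-finger parallel gripper is mounted at the origin on the work surface. World frame = base frame: x ahead of the robot, y to its left, z up, the work surface at z = 0. Lengths are in m, angles in rad, forces in N, time in s.
With the tool pointing down it reaches from about 0.375 to 0.9 m from the base axis. Payload 3.1 kg.
Tool frame: the origin (TCP) lies at the very end of the fingers, on their centre line; the grasp point (between the pads) lies 19 mm behind it; z points along the fingers, y is the line along which they close (so a half turn about z gives the same grasp; the last joint's range is limited). The gripper opens to 85 mm and grips with 20 to 120 N. Pads are 22 mm wide; open, the fingers measure 114 mm over their backs; the gripper's body (76 mm by 85 mm) begins 54 mm behind the grasp point. The pads swing forward as they close: fully open they stand 13 mm farther back than shut.
Start: joints at [-1.381, 0.527, 1.433, -0, 1.181, -0.178], TCP at [0.225, -0.583, 0.231] pointing down, gripper open.
Joint ranges: [-3.08, 3.08], [-0.75, 2.2], [0.22, 2.44], [-1.43, 4.57], [0, 2.65], [-2.85, 2.85]. Speed limits (rad/s): [2.79, 2.79, 3.14, 3.14, 3.14, 3.14].

INTERFACE

Orientations are given as [roll, pitch, yaw] about the fixed x, y, z axes, in that order (R = Rz(yaw) Ry(pitch) Rx(roll)).
In Python, from plant import state, vision, workorder gives the robot as it stands. The module is installed in compiled form; this text tells all that it offers.
- The arm moves only by the shell command python3 -m handwheel 'ROWS'. ROWS is text: rows parted by semicolons, each of 5 numbers parted by spaces: the shift along the world's x, y, z in m, then the turn about the world's z in degrees, then the finger opening in m, from 0 to 0.0854. A call has 1 to 8 rows; each row shifts and turns the commanded pose from where the row before left it; what a row does not reach is not made up. A row lasts 1/12 s, in which the tool goes at most 41.7 mm and 7.16 degrees, less where a joint would pass 70% of its speed; a pose out of reach is approached as far as the arm can. A call is refused whole if a number of a shift passes 0.0417 or a number of a turn 7.16, either way. A call with a gripper value outside its range is refused whole. The fingers move at their own pace and stop on an object; the grip force is fixed at half the most. Time passes only in rows, so rows that do not move let the fingers close. It gives the time, the measured TCP pose, the force, the opening and the grip force at its end, in the units of the state.
- state(): the state, without advancing time (a new reading comes with each control period).
- vision.capture(name): name is "scene" or "side" or "wrist"; returns the picture (420x560x3 uint8, red, green, blue); there is no depth.
- vision.camera_info(name): a dict with "vertical_fov" (degrees; the focal length in pixels is half the picture's height over the tangent of half this angle, whatever the lens; pixels are square), "cx", "cy" (the principal point, pixels), "rvec" (rotation vector, rad) and "tvec" (3), from world to camera coordinates, as OpenCV has them. Camera axes: x right, y down, z forward; pixel columns grow to the right and rows downward; lengths in m; the calibration is good to about 2 mm. A picture is of the moment at which its call begins: read the wrist's pose just before it. camera_info takes no time and is no camera call; for the wrist camera it gives the pose at the moment of the call.
- workorder.finish_job(): hands the job in; it is judged then, once.
The state is a dict: "time_s": time; "qpos": joint angles; "qd": joint speeds; "tau": joint torques, N m; "tool_pos": TCP position; "tcp_rot": TCP orientation; "wrist_force": force on the tool from outside, world axes, zero at the start; "wrist_torque": the same for the moment, N m; "finger_gap": opening from 0.0 (shut) to 1.0 (fully open); "grasp_force": force on a finger pad.
Only numpy, scipy, OpenCV 4.12 (cv2) and the standard library are available. Lean on these libraries where they do the work, as an engineer would, in place of code of your own. Each camera call takes 0.05 s, during which the arm holds its last target. There are 200 camera calls.

TASK

Sort the five parcels into the route trays: each goes into the tray of its sticker's colour, lying flat on the tray's floor inside the rim with the sticker up; where a tray gets two, the large carton goes underneath and the small one sits centred and square on top of it. Set every parcel down gently, without dropping or throwing it, and leave the tape dispenser and the scanner where they are.

Things in the scene. Friction and masses are not known exactly. Their poses are not given: they have to be found in the camera images.
- red_large: large brown closed carton with a red route sticker on its top (at the +x end, folded over that end) and a white address label beside it; 130 (x) x 60 (y) x 56 (z) mm, rigid, loose; origin at the centre of its underside, x along its length, z up through the stickered top
- red_small: small white closed carton with a red route sticker on its top (at the +x end, folded over that end) and a white address label beside it; 80 (x) x 50 (y) x 40 (z) mm, rigid, loose; origin at the centre of its underside, x along its length, z up through the stickered top
- blue_large: large white closed carton with a blue route sticker on its top (at the +x end, folded over that end) and a white address label beside it; 120 (x) x 60 (y) x 52 (z) mm, rigid, loose; origin at the centre of its underside, x along its length, z up through the stickered top
- blue_small: small brown closed carton with a blue route sticker on its top (at the +x end, folded over that end) and a white address label beside it; 76 (x) x 50 (y) x 40 (z) mm, rigid, loose; origin at the centre of its underside, x along its length, z up through the stickered top
- green_long: long brown closed carton with a green route sticker on its top (at the +x end, folded over that end) and a white address label beside it; 140 (x) x 50 (y) x 50 (z) mm, rigid, loose; origin at the centre of its underside, x along its length, z up through the stickered top
- tray_red: shallow red plastic tray fixed to the bench, 170 (x) x 90 (y) mm outside, 164 x 84 mm inside, floor 4 mm thick, rim 3 mm thick with its top 18 mm above the bench; origin at the centre of its underside, x along its length, z up
- tray_blue: shallow blue plastic tray fixed to the bench, 170 (x) x 90 (y) mm outside, 164 x 84 mm inside, floor 4 mm thick, rim 3 mm thick with its top 18 mm above the bench; origin at the centre of its underside, x along its length, z up
- tray_green: shallow green plastic tray fixed to the bench, 170 (x) x 90 (y) mm outside, 164 x 84 mm inside, floor 4 mm thick, rim 3 mm thick with its top 18 mm above the bench; origin at the centre of its underside, x along its length, z up
- tape_gun: bystander: red hand tape dispenser with a brown roll and a black handle, lying on its side, loose, about 245 x 130 x 60 mm; origin on the bench under the frame, 10 mm from the roll's axis, x towards the steel cutter, handle to -x and -y
- scanner: bystander: grey and black pistol-shaped bar-code scanner lying on its side, loose, about 130 x 155 x 46 mm; origin on the bench near the back of its head, x towards its window, handle to -y
Things that resemble listed ones, but are neither listed nor needed, are in the scene too. Leave any yellow look-alike of the red_small alone.

How it is judged:
By the outcome, as a careful person would: the job done as asked, in the order asked, and still so for the second after the job is handed in, with the robot touching nothing.
It also fails if it takes over 144 s, if anything falls off the work surface, if the arm or the gripper's body presses on something with over 40 N, if the wrist force passes 120 N, or if a joint passes its speed limit or range.

## Working session

There is one attempt and no reset: what is moved stays moved. The work goes in short steps, Python scripts to look and compute and a shell command to move; the robot and the scene stay as the last step left them, time stands still between calls to the robot, and variables do not carry over. Pictures are saved under pics/ and viewed, at most 14 in all, crops included, and the job is handed in when it is done.

```bash
mkdir -p pics
cat > h.py <<'E'
import cv2,numpy as np
from plant import state,vision,workorder
def cam(n):
    i=vision.camera_info(n);f=210/np.tan(np.radians(i["vertical_fov"]/2))
    K=np.array([[f,0,i["cx"]],[0,f,i["cy"]],[0,0,1]]);R=cv2.Rodrigues(np.array(i["rvec"],float))[0]
    return K,R,np.array(i["tvec"],float).ravel(),i
def ray(n,pts,z,c=None):
    K,R,t,_=c or cam(n);o=-R.T@t;out=[]
    for p in pts:
        u,v,zz=(*p,z) if len(p)==2 else p
        d=R.T@np.linalg.inv(K)@[u,v,1];out.append(o+d*(zz-o[2])/d[2])
    return np.array(out)
def snap(n,f,k=1,crop=None):
    im=vision.capture(n)
    cv2.imwrite('pics/raw_'+f,im[...,::-1])
    if crop: a,b,c,d=crop; im=im[b:d,a:c]
    cv2.imwrite('pics/'+f,cv2.resize(im[...,::-1],None,fx=k,fy=k,interpolation=cv2.INTER_CUBIC))
E
python3 - <<'E'
from h import *
for n in("scene","side","wrist"):
    snap(n,n+'0.png',1.42); K,R,t,i=cam(n); print(n,i,(-R.T@t).round(3))
print(state())
E
```

```text
scene {'vertical_fov': 57.35140760162407, 'cx': 279.5177351310174, 'cy': 211.5631771077718, 'rvec': array([ 1.93576944,  1.07519323, -0.57482633]), 'tvec': array([-0.2275552 , -0.16979342,  1.35768661])} [ 1.16  -0.457  0.609]
side {'vertical_fov': 48.01101421943424, 'cx': 278.8745950076929, 'cy': 202.885409620384, 'rvec': array([ 0.0843402 , -2.93318511,  1.05105771]), 'tvec': array([0.48589552, 0.04694181, 1.38059481])} [0.43  0.868 1.098]
wrist {'vertical_fov': 70.88042970227413, 'cx': 279.0329533759056, 'cy': 210.3950656354421, 'rvec': array([-2.39855308,  1.64731372,  0.22687442]), 'tvec': array([-0.6230832 , -0.03273717,  0.37939069])} [ 0.289 -0.557  0.373]
{'time_s': 0.15, 'qpos': array([-1.38148947e+00,  5.28296753e-01,  1.43357086e+00, -2.92458115e-05,
        1.18143652e+00, -1.78450313e-01]), 'qd': array([ 0.0006185 , -0.00150517, -0.00447193, -0.00160111,  0.00049583,
       -0.00051035]), 'tau': array([ 3.31380970e-04, -4.42741978e+01, -1.78276384e+01, -1.92237380e-04,
        5.59702894e-03, -5.98594539e-06]), 'tool_pos': array([ 0.22464757, -0.58265123,  0.23054313]), 'tcp_rot': array([-3.13990356e+00, -2.77185846e-04,  3.67768057e-01]), 'wrist_force': array([-0.14660756, -0.10670758, -1.20750839]), 'wrist_torque': array([ 0.05189851,  0.03856478, -0.05902065]), 'grasp_force': 0.0, 'finger_gap': 1.0041666928652797}
```

View pics/scene0.png

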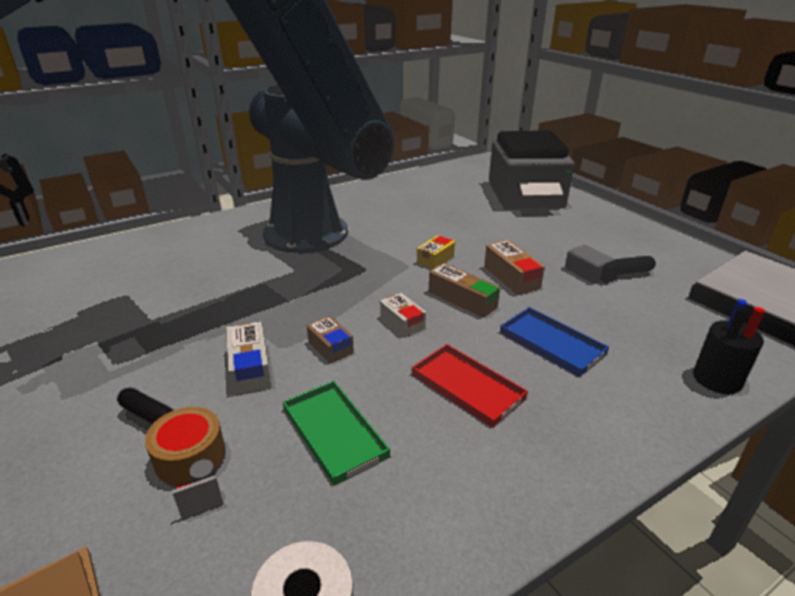

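View pics/side0.png

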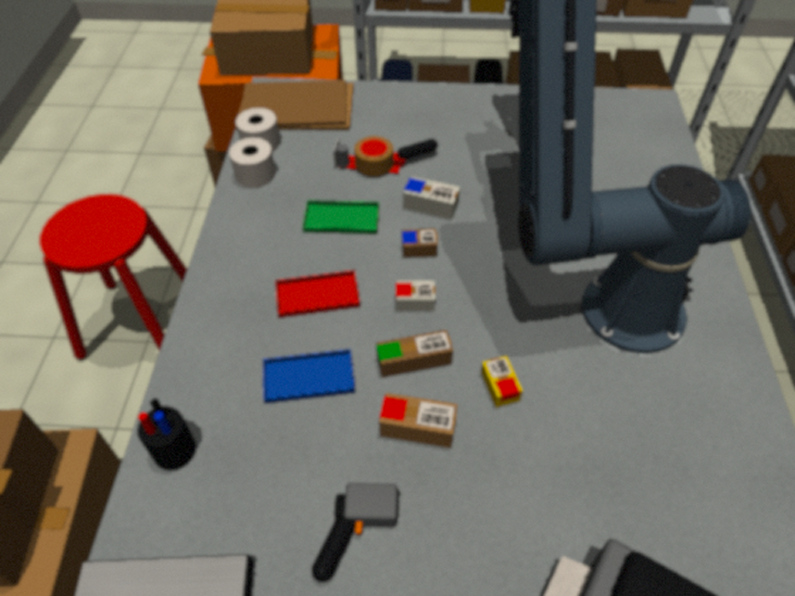

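The side view shows all of the objects. Cartons and trays lie in about columns 260–520, rows 170–450 of the 1.42x picture, and the wrist is clear of them. I'll enlarge that region to read the corners.

Run:
```python
import cv2
im=cv2.imread('pics/raw_side0.png')
for n,y0 in(('a',120),('b',218)):
    c=cv2.resize(im[y0:y0+100,180:340],None,fx=5,fy=5,interpolation=cv2.INTER_CUBIC)
    for k in range(0,160,20): cv2.putText(c,str(180+k),(k*5,10),0,.35,(0,255,255),1); cv2.line(c,(k*5,12),(k*5,18),(0,255,255),1)
    for k in range(0,100,20): cv2.putText(c,str(y0+k),(0,k*5+4),0,.35,(0,255,255),1)
    cv2.imwrite(f'pics/side0{n}.png',c)
```

```text
(no output)
```

View pics/side0a.png

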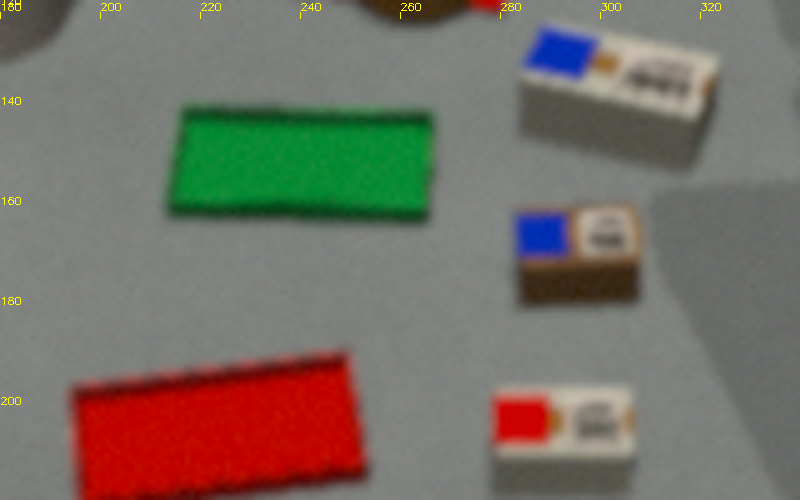

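View pics/side0b.png

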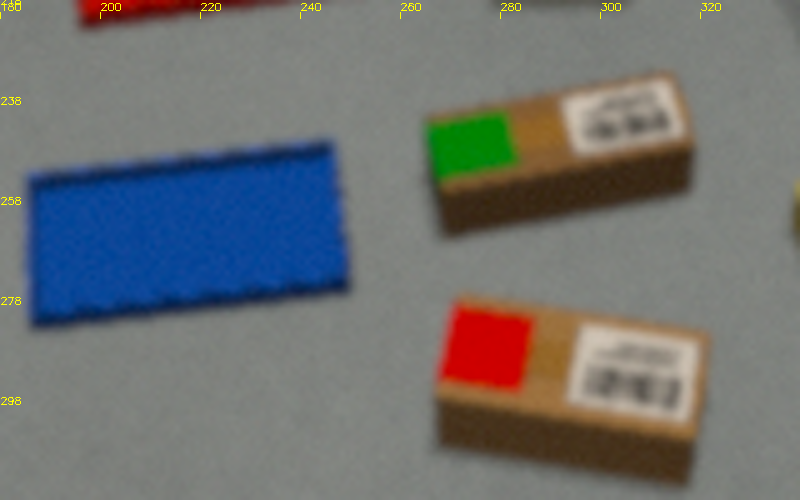

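The crops show each carton's top face and each tray's rim. All stickers point left in the image (world +x). Next I'll fit planar poses to the corners I read.

```bash
cat > fit.py <<'E'
from h import *
from scipy.optimize import least_squares
D=dict(red_large=(.13,.06,.056),red_small=(.08,.05,.04),blue_large=(.12,.06,.052),blue_small=(.076,.05,.04),green_long=(.14,.05,.05),tray=(.17,.09,.018))
def fit(n,px,dims,c=None,x0=None,order=((1,-1),(-1,-1),(-1,1),(1,1)),zb=0):
    K,R,t,_=c or cam(n);L,W,H=dims;px=np.array(px,float)
    P=np.array([[a*L/2,b*W/2] for a,b in order])
    def proj(q):
        cs,s=np.cos(q[2]),np.sin(q[2]);w=np.c_[P@np.array([[cs,s],[-s,cs]])+q[:2],np.full(len(P),zb+H)]
        u=(w@R.T+t)@K.T;return u[:,:2]/u[:,2:]
    g=ray(n,px,zb+H,c).mean(0)[:2] if x0 is None else x0[:2]
    s=least_squares(lambda q:(proj(q)-px).ravel(),[*g,0 if x0 is None else x0[2]])
    return s.x,np.sqrt((s.fun**2).mean()*2)
E
python3 - <<'E'
from fit import *
A,B=120,218
M=dict(blue_large=(A,[(540,25),(718,57),(700,118),(522,80)]),blue_small=(A,[(515,208),(635,205),(638,262),(516,265)]),
red_small=(A,[(494,388),(632,388),(632,458),(492,454)]),green_long=(B,[(428,118),(674,72),(690,145),(440,190)]),
red_large=(B,[(458,298),(708,333),(697,438),(438,390)]),tray_green=(A,[(182,107),(432,112),(430,220),(168,213)]),
tray_red=(A,[(72,388),(348,352),(366,477),(82,515)]),tray_blue=(B,[(28,175),(333,143),(350,290),(34,325)]))
for k,(y0,p) in M.items():
    px=np.array(p)/5+[180,y0]-.4
    q,e=fit("side",px,D.get(k,D['tray']))
    print(k,q[:2].round(4),'yaw',np.degrees(q[2]).round(1),'rms',e.round(2),'r',np.hypot(*q[:2]).round(3))
E
```

```text
blue_large [ 0.423  -0.2887] yaw -12.2 rms 0.57 r 0.512
blue_small [ 0.4459 -0.1495] yaw 4.4 rms 0.25 r 0.47
red_small [0.4481 0.0008] yaw 1.9 rms 0.27 r 0.448
green_long [0.4442 0.1471] yaw 15.1 rms 0.96 r 0.468
red_large [0.4303 0.2906] yaw -6.9 rms 1.06 r 0.519
tray_green [ 0.6263 -0.2262] yaw 1.8 rms 1.14 r 0.666
tray_red [0.6514 0.0017] yaw 12.8 rms 1.21 r 0.651
tray_blue [0.641  0.2017] yaw 10.8 rms 1.06 r 0.672
```

Poses are plausible: correct sizes, all in reach, fit errors about 1 px. I'll start with blue_large, hovering over it for a closer look with the wrist camera.

```bash
python3 -m handwheel '0.025 0.037 0 -4.1 0.085;0.025 0.037 0 -4.1 0.085;0.025 0.037 0 -4.1 0.085;0.025 0.037 0 -4.1 0.085;0.025 0.037 0 -4.1 0.085;0.025 0.037 0 -4.1 0.085;0.025 0.037 0 -4.1 0.085;0.023 0.035 0 -4.1 0.085'
python3 -m handwheel '0 0 0 0 0.085;0 0 0 0 0.085;0 0 0 0 0.085'
python3 - <<'E'
from h import *
snap('wrist','w1.png',1.42); K,R,t,i=cam('wrist'); print((-R.T@t).round(4),R[2].round(3)); s=state(); print(s['tool_pos'],s['tcp_rot'])
E
```

```text
time_s: 0.82
tool_pos: [0.4116, -0.3048, 0.2313]
tcp_rot: [-3.141, 0.0, -0.209]
wrist_force: [0.4, 0.2, 0.5]
finger_gap: 0.994
grasp_force: 0.0
time_s: 1.07
tool_pos: [0.411, -0.3069, 0.2313]
tcp_rot: [3.141, -0.0, -0.203]
wrist_force: [0.2, 0.3, -0.3]
finger_gap: 0.997
grasp_force: 0.0
[ 0.4785 -0.3199  0.3742] [-0.263  0.054 -0.963]
[ 0.41069312 -0.30761045  0.23127747] [ 3.14092115e+00 -4.54243470e-05 -2.04707250e-01]
```

View pics/w1.png

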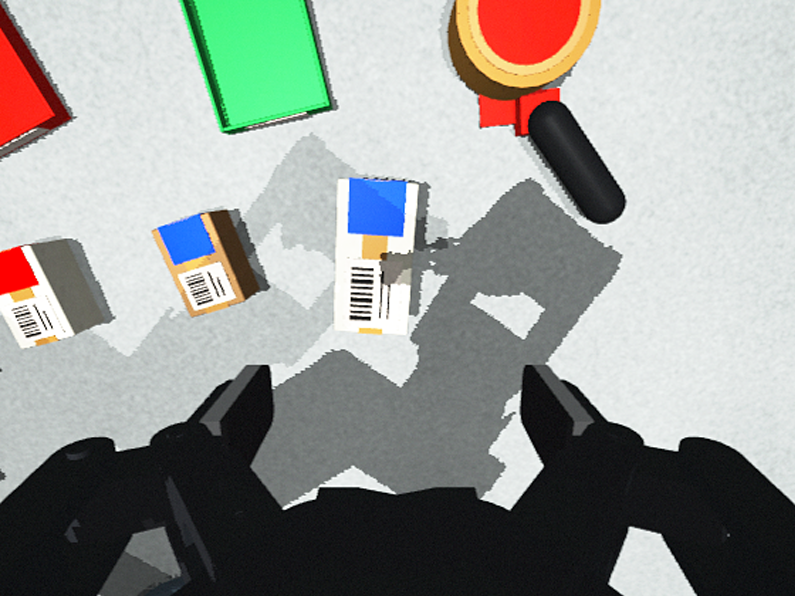

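The wrist image is sharp. It shows the blue_large top at (337,178)–(418,182)–(410,333)–(334,331) and the blue_small top at (152,231), (205,212), (245,298), (194,317).

Run:
```python
from fit import *
for k,p in dict(blue_large=[(418,182),(410,333),(334,331),(337,178)],blue_small=[(205,212),(245,298),(194,317),(152,231)]).items():
    q,e=fit('wrist',np.array(p)/1.42,D[k]); print(k,q[:2].round(4),np.degrees(q[2]).round(1),e.round(2))
```

```text
blue_large [ 0.4248 -0.2918] -14.5 0.75
blue_small [ 0.4469 -0.1507] 7.4 1.56
```

```bash
python3 -m handwheel '0.007 0.008 0 -1.2 0.085;0.007 0.008 0 -1.2 0.085;0 0 -0.03 0 0.085;0 0 -0.03 0 0.085;0 0 -0.03 0 0.085;0 0 -0.03 0 0.085;0 0 -0.02 0 0.085;0 0 0 0 0.085'
python3 -m handwheel '0 0 -0.02 0 0.085;0 0 -0.02 0 0.085;0 0 -0.02 0 0.085;0 0 -0.012 0 0.085;0 0 0 0 0.085;0 0 0 0 0.085;0 0 0 0 0.085'
```

```text
time_s: 1.78
tool_pos: [0.422, -0.2906, 0.0875]
tcp_rot: [-3.137, 0.007, -0.25]
wrist_force: [-0.1, -0.6, -0.0]
finger_gap: 0.996
grasp_force: 0.0
time_s: 2.37
tool_pos: [0.4254, -0.2922, 0.0205]
tcp_rot: [3.14, -0.002, -0.248]
wrist_force: [0.7, -0.0, 0.4]
finger_gap: 0.995
grasp_force: 0.0
```

```bash
python3 -m handwheel '0 0 -0.004 0 0.085;0 0 0 0 0.085;0 0 0 0 0.04;0 0 0 0 0.04;0 0 0 0 0.04;0 0 0 0 0.04;0 0 0 0 0.04;0 0 0 0 0.04'
python3 -m handwheel '0 0 0 0 0.04;0 0 0 0 0.04;0 0 0 0 0.04;0 0 0 0 0.04'
python3 -m handwheel '0 0 0.01 0 0.04;0 0 0.015 0 0.04;0 0 0.02 0 0.04;0 0 0.025 0 0.04;0 0 0.025 0 0.04;0 0 0.015 0 0.04;0 0 0 0 0.04'
```

```text
time_s: 3.03
tool_pos: [0.4253, -0.291, 0.0161]
tcp_rot: [3.141, -0.001, -0.247]
wrist_force: [0.1, -0.1, 5.1]
finger_gap: 0.696
grasp_force: 65.7
time_s: 3.37
tool_pos: [0.4253, -0.291, 0.0161]
tcp_rot: [3.141, -0.001, -0.247]
wrist_force: [-0.4, -0.1, 6.5]
finger_gap: 0.696
grasp_force: 65.7
time_s: 3.95
tool_pos: [0.4262, -0.2918, 0.1285]
tcp_rot: [3.138, -0.005, -0.246]
wrist_force: [0.2, 0.1, -3.3]
finger_gap: 0.691
grasp_force: 65.7
```

```bash
python3 -m handwheel '0.005 0.02 0.01 2.1 0.04;0.0087 0.0327 0.01 2.1 0.04;0.0087 0.0327 0.01 2.1 0.04;0.0087 0.0327 0.01 2.1 0.04;0.0087 0.0327 0.01 2.1 0.04;0.0087 0.0327 0 2.1 0.04;0.0087 0.0327 0 2.1 0.04;0.0087 0.0327 0 2.1 0.04'
python3 -m handwheel '0.0087 0.0327 0 2.1 0.04;0.0087 0.0327 0 2.1 0.04;0.0087 0.0327 0 2.1 0.04;0.005 0.02 0 2.1 0.04;0 0 0 0 0.04;0 0 0 0 0.04;0 0 0 0 0.04'
python3 - <<'E'
from h import *
snap('wrist','w2.png',1.42);K,R,t,i=cam('wrist');np.savez('w2.npz',K=K,R=R,t=t)
E
```

```text
time_s: 4.62
tool_pos: [0.4899, -0.0397, 0.1744]
tcp_rot: [-3.141, 0.002, 0.048]
wrist_force: [0.8, 0.2, -3.3]
finger_gap: 0.693
grasp_force: 66.1
time_s: 5.2
tool_pos: [0.5207, 0.0761, 0.1742]
tcp_rot: [-3.141, 0.003, 0.193]
wrist_force: [0.5, -0.4, -3.5]
finger_gap: 0.697
grasp_force: 66.0
```

View pics/w2.png

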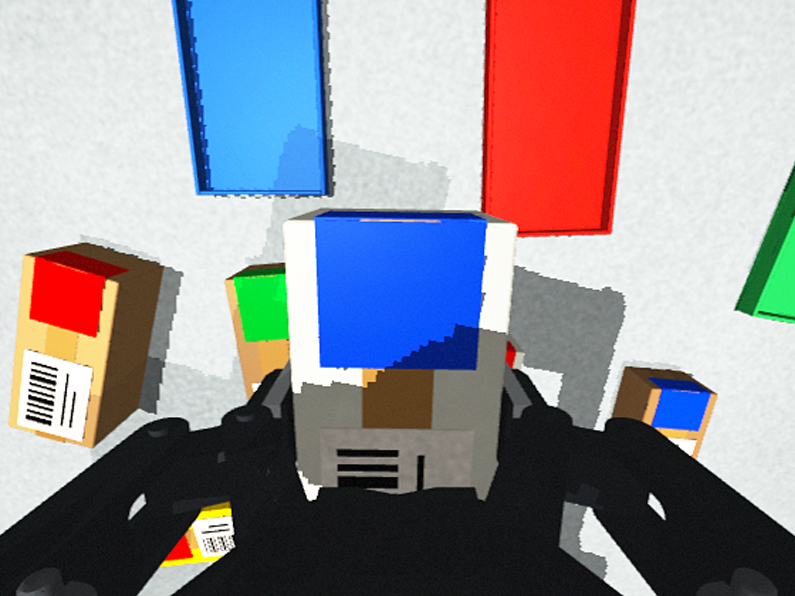

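The near ends of two trays are in view: blue rim corners at (197,193) and (330,195), red at (482,236) and (611,234). The front top edge of the held carton runs from (285,221) to (516,224).

Run:
```python
from h import *
z=np.load('w2.npz');c=(z['K'],z['R'],z['t'],0);s=state()
for n,l0,l1,r1,r0 in(('blue',(173,0),(197,193),(330,195),(325,0)),('red',(487,0),(482,236),(611,234),(636,0))):
    P=ray('wrist',np.array([l0,l1,r1,r0])/1.42,.018,c)[:,:2]
    d=(P[0]-P[1])/np.linalg.norm(P[0]-P[1])+(P[3]-P[2])/np.linalg.norm(P[3]-P[2]);d/=np.linalg.norm(d)
    w=P[1]-P[2]; print(n,'width',np.linalg.norm(w).round(4),'yaw',np.degrees(np.arctan2(d[1],d[0])).round(1),'endyaw',np.degrees(np.arctan2(-w[0],w[1])).round(1),'ctr',((P[1]+P[2])/2+.085*d).round(4))
P=ray('wrist',np.array([(285,221),(516,224)])/1.42,s['tool_pos'][2]+.036,c);print(np.linalg.norm(P[0]-P[1]))
y=s['tcp_rot'][2];print('front edge ahead',((P.mean(0)-s['tool_pos'])[:2]@[np.cos(y),np.sin(y)]),s['tool_pos'],np.degrees(y))
```

```text
blue width 0.0921 yaw 10.5 endyaw 10.1 ctr [0.6467 0.1943]
red width 0.0916 yaw 12.9 endyaw 11.9 ctr [ 0.6561 -0.0028]
0.05813875578214685
front edge ahead 0.0597507361102577 [0.52095556 0.07561517 0.17446594] 11.022039903169503
```

```bash
python3 -m handwheel '0.015 0.015 0 0 0.04;0.02 0.02 0 0 0.04;0.025 0.025 0 0 0.04;0.025 0.025 0 0 0.04;0.025 0.024 0 0 0.04;0.013 0.013 0 0 0.04;0 0 0 0 0.04;0 0 0 0 0.04'
python3 -m handwheel '0 0 -0.02 0 0.04;0 0 -0.03 0 0.04;0 0 -0.03 0 0.04;0 0 -0.02 0 0.04;0 0 0 0 0.04;0 0 0 0 0.04'
```

```text
time_s: 5.92
tool_pos: [0.6448, 0.1973, 0.1742]
tcp_rot: [3.141, 0.002, 0.192]
wrist_force: [-0.1, -0.3, -3.7]
finger_gap: 0.694
grasp_force: 66.1
time_s: 6.42
tool_pos: [0.6431, 0.1965, 0.074]
tcp_rot: [-3.142, 0.005, 0.191]
wrist_force: [1.0, 0.6, -2.9]
finger_gap: 0.694
grasp_force: 65.9
```

Above the tray. Now a gentle descent.

```bash
python3 -m handwheel '0.001 0.001 -0.012 0 0.04;0 0 -0.012 0 0.04;0 0 -0.012 0 0.04;0 0 -0.009 0 0.04;0 0 -0.004 0 0.04;0 0 -0.003 0 0.04;0 0 0 0 0.04;0 0 0 0 0.04'
python3 -m handwheel '0 0 -0.001 0 0.04;0 0 0 0 0.04;0 0 -0.001 0 0.04;0 0 0 0 0.04;0 0 0 0 0.04'
```

```text
time_s: 7.08
tool_pos: [0.6461, 0.1994, 0.0233]
tcp_rot: [3.142, -0.0, 0.193]
wrist_force: [0.4, -0.2, -3.4]
finger_gap: 0.695
grasp_force: 66.2
time_s: 7.5
tool_pos: [0.646, 0.1993, 0.0215]
tcp_rot: [3.142, -0.0, 0.193]
wrist_force: [-0.2, -0.5, -4.4]
finger_gap: 0.692
grasp_force: 66.2
```

```bash
python3 -m handwheel '0 0 -0.001 0 0.04;0 0 0 0 0.04;0 0 -0.001 0 0.04;0 0 0 0 0.04;0 0 0 0 0.04'
```

```text
time_s: 7.92
tool_pos: [0.646, 0.1993, 0.0202]
tcp_rot: [3.141, -0.0, 0.193]
wrist_force: [-2.0, -0.1, 3.5]
finger_gap: 0.697
grasp_force: 66.8
```

Contact. I'll release, rise, and head for red_large, pausing short for a look.

```bash
python3 -m handwheel '0 0 0 0 0.064;0 0 0 0 0.068;0 0 0 0 0.074;0 0 0 0 0.085;0 0 0 0 0.085;0 0 0 0 0.085;0 0 0.005 0 0.085;0 0 0.01 0 0.085'
python3 -m handwheel '0 0 0.025 0 0.085;0 0 0.035 0 0.085;0 0 0.04 0 0.085;0 0 0.04 0 0.085;-0.02 0.01 0.03 -2.2 0.085;-0.035 0.015 0 -2.2 0.085;-0.035 0.015 0 -2.2 0.085;-0.035 0.015 0 -2.2 0.085'
python3 -m handwheel '-0.035 0.015 0 -2.2 0.085;-0.03 0.012 0 -2.2 0.085;-0.025 0.01 0 -2.2 0.085;0 0 0 -2.2 0.085;0 0 0 0 0.085;0 0 0 0 0.085'
python3 - <<'E'
from h import *
snap('wrist','w3.png',1.42);K,R,t,i=cam('wrist');np.savez('w3.npz',K=K,R=R,t=t)
E
```

```text
time_s: 8.58
tool_pos: [0.6448, 0.1991, 0.0334]
tcp_rot: [-3.141, 0.003, 0.193]
wrist_force: [0.0, 0.7, 0.4]
finger_gap: 0.993
grasp_force: 0.0
time_s: 9.25
tool_pos: [0.5202, 0.2547, 0.2064]
tcp_rot: [-3.141, -0.003, 0.037]
wrist_force: [0.4, 1.1, -0.5]
finger_gap: 0.997
grasp_force: 0.0
time_s: 9.75
tool_pos: [0.4315, 0.2917, 0.2054]
tcp_rot: [-3.141, -0.002, -0.112]
wrist_force: [-0.2, -0.2, -0.2]
finger_gap: 0.995
grasp_force: 0.0
```

View pics/w3.png

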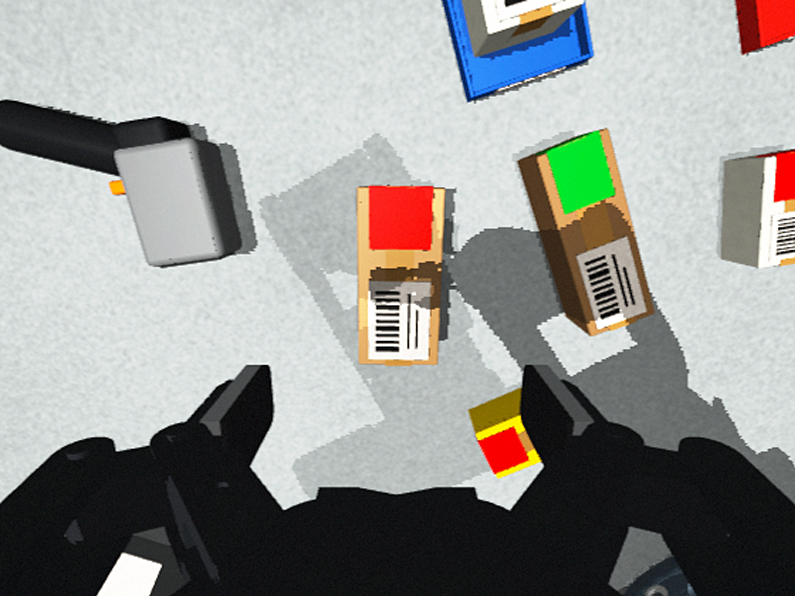

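red_large's top reads (358,186), (445,186), (437,365), (358,363), and green_long's reads (538,153), (606,129), (653,314), (590,334). The yellow look-alike is close behind, so I'll check its clearance too.

Run:
```python
from fit import *
z=np.load('w3.npz');c=(z['K'],z['R'],z['t'],0)
for k,p in dict(red_large=[(445,186),(437,365),(358,363),(358,186)],green_long=[(606,129),(653,314),(590,334),(538,153)]).items():
    q,e=fit('wrist',np.array(p)/1.42,D[k],c); print(k,q[:2].round(4),np.degrees(q[2]).round(1),e.round(2))
print('yellow',ray('side',np.array([(484,362),(508,357),(522,386),(494,392)])/1.42,.04)[:,:2].round(3))
```

```text
red_large [0.4337 0.2908] -7.6 0.7
green_long [0.4467 0.1476] 15.0 2.1
yellow [[0.311 0.169]
 [0.266 0.155]
 [0.243 0.217]
 [0.295 0.233]]
```

```bash
python3 -m handwheel '0.002 -0.001 -0.02 -1 0.085;0 0 -0.03 0 0.085;0 0 -0.03 0 0.085;0 0 -0.03 0 0.085;0 0 -0.03 0 0.085;0 0 -0.02 0 0.085;0 0 -0.015 0 0.085;0 0 -0.008 0 0.085'
python3 -m handwheel '0 0 -0.003 0 0.085;0 0 0 0 0.085;0 0 0 0 0.085'
```

```text
time_s: 10.47
tool_pos: [0.4334, 0.2895, 0.0191]
tcp_rot: [3.14, 0.002, -0.132]
wrist_force: [0.9, 0.2, 0.0]
finger_gap: 0.998
grasp_force: 0.0
time_s: 10.72
tool_pos: [0.4339, 0.2904, 0.0189]
tcp_rot: [-3.141, -0.001, -0.132]
wrist_force: [1.0, -1.0, -0.6]
finger_gap: 0.997
grasp_force: 0.0
```

```bash
python3 -m handwheel '0 0 0 0 0.04;0 0 0 0 0.04;0 0 0 0 0.04;0 0 0 0 0.04;0 0 0 0 0.04;0 0 0 0 0.04;0 0 0 0 0.04;0 0 0 0 0.04'
python3 -m handwheel '0 0 0.01 0 0.04;0 0 0.015 0 0.04;0 0 0.02 0 0.04;0 0 0.025 0 0.04;0 0 0.025 0 0.04;0 0 0.015 0 0.04;0 0 0.01 0 0.04'
python3 -m handwheel '0.01 -0.014 0 1.7 0.04;0.018 -0.024 0 1.7 0.04;0.018 -0.024 0 1.7 0.04;0.018 -0.024 0 1.7 0.04;0.018 -0.024 0 1.7 0.04;0.018 -0.024 0 1.7 0.04;0.018 -0.024 0 1.7 0.04;0.018 -0.024 0 1.7 0.04'
python3 -m handwheel '0.018 -0.024 0 1.7 0.04;0.018 -0.024 0 1.7 0.04;0.018 -0.024 0 1.6 0.04;0.018 -0.024 0 1.6 0.04;0.012 -0.013 0 0 0.04;0 0 0 0 0.04;0 0 0 0 0.04'
```

```text
time_s: 11.38
tool_pos: [0.4337, 0.2906, 0.0196]
tcp_rot: [-3.141, -0.002, -0.131]
wrist_force: [-0.1, -0.6, 6.5]
finger_gap: 0.693
grasp_force: 67.1
time_s: 11.97
tool_pos: [0.433, 0.2905, 0.1404]
tcp_rot: [-3.14, -0.002, -0.131]
wrist_force: [0.0, -0.4, -5.2]
finger_gap: 0.69
grasp_force: 66.3
time_s: 12.63
tool_pos: [0.5684, 0.1071, 0.1376]
tcp_rot: [-3.141, 0.003, 0.107]
wrist_force: [-0.3, -0.1, -3.6]
finger_gap: 0.693
grasp_force: 66.1
time_s: 13.22
tool_pos: [0.6522, -0.0016, 0.1371]
tcp_rot: [-3.14, 0.002, 0.219]
wrist_force: [-0.8, 0.2, -4.6]
finger_gap: 0.694
grasp_force: 66.1
```

```bash
python3 -m handwheel '0.001 0 -0.02 0 0.04;0 0 -0.025 0 0.04;0 0 -0.02 0 0.04;0 0 -0.015 0 0.04;0 0 -0.012 0 0.04;0 0 -0.01 0 0.04;0 0 -0.005 0 0.04;0 0 0 0 0.04'
python3 -m handwheel '0 0 -0.003 0 0.04;0 0 0 0 0.04;0 0 0 0 0.04'
```

```text
time_s: 13.88
tool_pos: [0.6529, -0.0001, 0.0302]
tcp_rot: [-3.141, 0.002, 0.222]
wrist_force: [-0.2, -0.9, -4.5]
finger_gap: 0.691
grasp_force: 66.3
time_s: 14.13
tool_pos: [0.6545, -0.0007, 0.0291]
tcp_rot: [3.141, -0.001, 0.221]
wrist_force: [-0.3, 0.5, -4.4]
finger_gap: 0.692
grasp_force: 66.3
```

```bash
python3 -m handwheel '0 0 -0.002 0 0.04;0 0 -0.002 0 0.04;0 0 0 0 0.04;0 0 -0.001 0 0.04;0 0 0 0 0.04;0 0 0 0 0.04'
python3 -m handwheel '0 0 -0.001 0 0.04;0 0 0 0 0.04;0 0 0 0 0.04'
```

```text
time_s: 14.63
tool_pos: [0.654, -0.0007, 0.0237]
tcp_rot: [3.142, -0.0, 0.221]
wrist_force: [-1.4, -0.3, -0.7]
finger_gap: 0.697
grasp_force: 66.4
time_s: 14.88
tool_pos: [0.654, -0.0007, 0.0236]
tcp_rot: [3.142, -0.0, 0.221]
wrist_force: [-3.4, -0.7, 5.8]
finger_gap: 0.694
grasp_force: 67.2
```

```bash
python3 -m handwheel '0 0 0 0 0.064;0 0 0 0 0.068;0 0 0 0 0.074;0 0 0 0 0.085;0 0 0 0 0.085;0 0 0 0 0.085;0 0 0.005 0 0.085;0 0 0.01 0 0.085'
python3 -m handwheel '0 0 0.025 0 0.085;0 0 0.035 0 0.085;0 0 0.035 0 0.085;0 0 0.01 0 0.085;-0.02 0.014 0 0.3 0.085;-0.03 0.021 0 0.3 0.085;-0.03 0.021 0 0.3 0.085;-0.03 0.021 0 0.3 0.085'
python3 -m handwheel '-0.03 0.021 0 0.3 0.085;-0.03 0.021 0 0.3 0.085;-0.025 0.019 0 0.3 0.085;-0.014 0.011 0 0.3 0.085;0 0 0 0 0.085;0 0 0 0 0.085;0 0 0 0 0.085'
```

```text
time_s: 15.55
tool_pos: [0.6529, -0.0005, 0.0365]
tcp_rot: [-3.14, 0.003, 0.221]
wrist_force: [-0.1, 0.6, 0.2]
finger_gap: 0.997
grasp_force: 0.0
time_s: 16.22
tool_pos: [0.5428, 0.0768, 0.1431]
tcp_rot: [3.141, -0.001, 0.241]
wrist_force: [-0.2, -0.2, 0.1]
finger_gap: 0.998
grasp_force: 0.0
time_s: 16.8
tool_pos: [0.4466, 0.1482, 0.143]
tcp_rot: [3.141, -0.003, 0.263]
wrist_force: [0.1, -0.7, 0.8]
finger_gap: 1.0
grasp_force: 0.0
```

```bash
python3 -m handwheel '-0.001 -0.001 -0.02 0 0.085;0 0 -0.03 0 0.085;0 0 -0.03 0 0.085;0 0 -0.02 0 0.085;0 0 -0.015 0 0.085;0 0 -0.01 0 0.085;0 0 -0.003 0 0.085;0 0 0 0 0.085'
python3 -m handwheel '0 0 0 0 0.085;0 0 0 0 0.085;0 0 0 0 0.03;0 0 0 0 0.03;0 0 0 0 0.03;0 0 0 0 0.03;0 0 0 0 0.03;0 0 0 0 0.03'
python3 -m handwheel '0 0 0 0 0.03;0 0 0 0 0.03;0 0 0 0 0.03'
```

```text
time_s: 17.47
tool_pos: [0.4447, 0.1468, 0.0137]
tcp_rot: [-3.142, 0.0, 0.262]
wrist_force: [0.3, 0.9, 0.6]
finger_gap: 0.996
grasp_force: 0.0
time_s: 18.13
tool_pos: [0.4444, 0.1473, 0.0152]
tcp_rot: [3.141, -0.002, 0.264]
wrist_force: [-0.3, -1.5, 5.6]
finger_gap: 0.58
grasp_force: 63.7
time_s: 18.38
tool_pos: [0.4444, 0.1473, 0.0152]
tcp_rot: [3.141, -0.002, 0.264]
wrist_force: [-0.7, -0.5, 5.7]
finger_gap: 0.579
grasp_force: 63.7
```

```bash
python3 -m handwheel '0 0 0.01 0 0.03;0 0 0.015 0 0.03;0 0 0.025 0 0.03;0 0 0.03 0 0.03;0 0 0.03 0 0.03;0 0 0.03 0 0.03;0 0 0.01 0 0.03'
python3 -m handwheel '0.003 -0.018 0 -1.1 0.03;0.005 -0.03 0 -1.1 0.03;0.005 -0.03 0 -1.1 0.03;0.005 -0.03 0 -1.1 0.03;0.005 -0.03 0 -1.1 0.03;0.005 -0.03 0 -1.1 0.03;0.005 -0.03 0 -1.1 0.03;0.005 -0.03 0 -1.1 0.03'
python3 -m handwheel '0.005 -0.03 0 -1.1 0.03;0.005 -0.03 0 -1.1 0.03;0.005 -0.03 0 -1.1 0.03;0.003 -0.029 0 -1.2 0.03;0 0 0 0 0.03;0 0 0 0 0.03;0 0 0 0 0.03'
python3 - <<'E'
from h import *
snap('wrist','w4.png',1.42);K,R,t,i=cam('wrist');np.savez('w4.npz',K=K,R=R,t=t)
E
```

```text
time_s: 18.97
tool_pos: [0.4452, 0.1477, 0.1683]
tcp_rot: [3.141, -0.006, 0.263]
wrist_force: [0.7, 0.6, -3.1]
finger_gap: 0.579
grasp_force: 63.1
time_s: 19.63
tool_pos: [0.481, -0.0817, 0.1645]
tcp_rot: [-3.141, 0.001, 0.108]
wrist_force: [0.2, 0.0, -4.2]
finger_gap: 0.577
grasp_force: 63.1
time_s: 20.22
tool_pos: [0.4986, -0.1986, 0.164]
tcp_rot: [-3.14, 0.002, 0.03]
wrist_force: [-0.5, 0.8, -3.6]
finger_gap: 0.578
grasp_force: 63.3
```

View pics/w4.png

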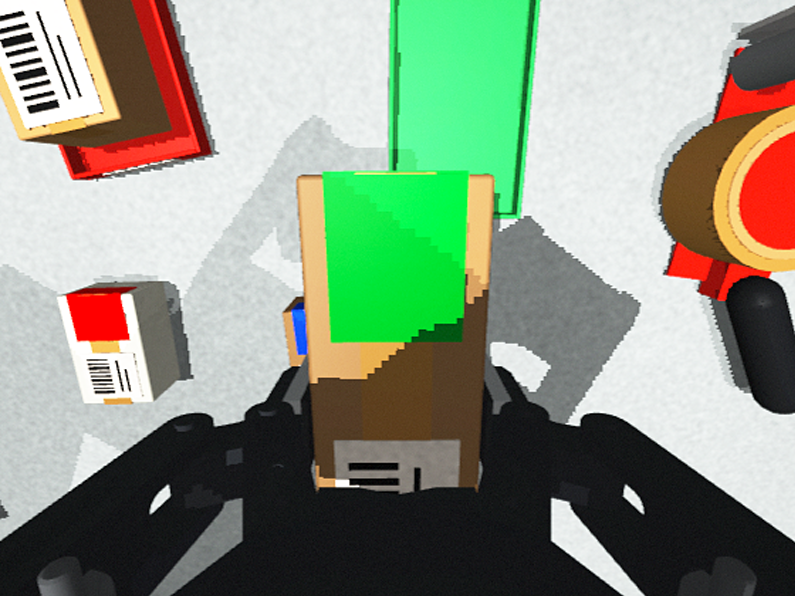

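The green tray's left edge runs (391,0)→(390,165) and its right edge (540,0)→(520,217), with a near corner there. The carton's front edge runs (298,177)–(494,177).

Run:
```python
from fit import *
z=np.load('w4.npz');c=(z['K'],z['R'],z['t'],0);s=state()
P=ray('wrist',np.array([(391,0),(390,165),(520,217),(540,0)])/1.42,.018,c)[:,:2]
u=lambda v:v/np.linalg.norm(v)
d=u(u(P[0]-P[1])+u(P[3]-P[2]));n=np.array([-d[1],d[0]])
w=((P[0]+P[1])/2-(P[2]+P[3])/2)@n
print('yaw',np.degrees(np.arctan2(d[1],d[0])),'width',w,'ctr',P[2]+.085*d+.045*n, [np.degrees(np.arctan2(*u(a)[::-1])) for a in(P[0]-P[1],P[3]-P[2])])
F=ray('wrist',np.array([(298,177),(494,177)])/1.42,s['tool_pos'][2]+.035,c);y=s['tcp_rot'][2]
print(np.linalg.norm(F[0]-F[1]),(F.mean(0)-s['tool_pos'])[:2]@[np.cos(y),np.sin(y)],s['tool_pos'],np.degrees(y))
q,e=fit('wrist',np.array([(130,291),(152,402),(75,403),(60,296)])/1.42,D['red_small'],c);print('red_small',q[:2],np.degrees(q[2]),e)
```

```text
yaw 1.0706555716876143 width 0.08861407415583974 ctr [ 0.63139919 -0.23224264] [np.float64(1.1637438399341908), np.float64(0.9775673034410378)]
0.04838426774576673 0.0705369802903885 [ 0.49869076 -0.19812243  0.16402246] 1.8004019024504814
red_small [0.45048904 0.00218614] 1.163756340369102 2.7950769518413354
```

```bash
python3 -m handwheel '0.013 -0.003 0 0 0.03;0.022 -0.005 0 0 0.03;0.027 -0.007 0 0 0.03;0.027 -0.007 0 0 0.03;0.025 -0.006 0 0 0.03;0.017 -0.004 0 0 0.03;0 0 0 0 0.03;0 0 0 0 0.03'
python3 -m handwheel '0 0 -0.02 0 0.03;0 0 -0.03 0 0.03;0 0 -0.03 0 0.03;0 0 -0.02 0 0.03;0 0 -0.015 0 0.03;0 0 -0.012 0 0.03;0 0 -0.007 0 0.03;0 0 0 0 0.03'
python3 -m handwheel '0 0 0 0 0.03;0 0 0 0 0.03'
```

```text
time_s: 20.93
tool_pos: [0.6308, -0.2297, 0.1636]
tcp_rot: [-3.14, 0.002, 0.033]
wrist_force: [-1.0, -0.4, -3.8]
finger_gap: 0.578
grasp_force: 63.4
time_s: 21.6
tool_pos: [0.6293, -0.2304, 0.0288]
tcp_rot: [-3.14, 0.003, 0.031]
wrist_force: [-1.3, 0.3, -3.0]
finger_gap: 0.577
grasp_force: 63.4
time_s: 21.77
tool_pos: [0.6316, -0.232, 0.0316]
tcp_rot: [3.14, -0.002, 0.031]
wrist_force: [-0.2, 1.0, -3.2]
finger_gap: 0.574
grasp_force: 63.4
```

```bash
python3 -m handwheel '0 0 -0.004 0 0.03;0 0 -0.003 0 0.03;0 0 -0.002 0 0.03;0 0 -0.001 0 0.03;0 0 0 0 0.03;0 0 -0.001 0 0.03;0 0 0 0 0.03;0 0 0 0 0.03'
python3 -m handwheel '0 0 -0.001 0 0.03;0 0 0 0 0.03;0 0 0 0 0.03'
```

```text
time_s: 22.43
tool_pos: [0.631, -0.2317, 0.0194]
tcp_rot: [3.141, -0.0, 0.031]
wrist_force: [-0.2, -0.2, -3.9]
finger_gap: 0.579
grasp_force: 63.4
time_s: 22.68
tool_pos: [0.631, -0.2318, 0.0192]
tcp_rot: [3.141, -0.0, 0.031]
wrist_force: [-2.9, 1.1, 4.1]
finger_gap: 0.577
grasp_force: 64.0
```

```bash
python3 -m handwheel '0 0 0 0 0.054;0 0 0 0 0.058;0 0 0 0 0.064;0 0 0 0 0.085;0 0 0 0 0.085;0 0 0 0 0.085;0 0 0.005 0 0.085;0 0 0.01 0 0.085'
python3 -m handwheel '0 0 0.025 0 0.085;0 0 0.035 0 0.085;0 0 0.03 0 0.085;-0.02 0.01 0 0.6 0.085;-0.03 0.013 0 0.6 0.085;-0.03 0.013 0 0.6 0.085;-0.03 0.013 0 0.6 0.085;-0.03 0.013 0 0.6 0.085'
python3 -m handwheel '-0.025 0.011 0 0.6 0.085;-0.0195 0.009 0 0.6 0.085;0 0 0 0 0.085;0 0 0 0 0.085;0 0 0 0 0.085'
```

```text
time_s: 23.35
tool_pos: [0.63, -0.2312, 0.0325]
tcp_rot: [-3.14, 0.003, 0.031]
wrist_force: [0.6, -1.2, -0.1]
finger_gap: 0.996
grasp_force: 0.0
time_s: 24.02
tool_pos: [0.4899, -0.1692, 0.1245]
tcp_rot: [3.14, -0.002, 0.084]
wrist_force: [-0.2, -0.2, -0.0]
finger_gap: 0.997
grasp_force: 0.0
time_s: 24.43
tool_pos: [0.4481, -0.1507, 0.1243]
tcp_rot: [3.139, -0.003, 0.104]
wrist_force: [0.4, -0.8, 0.3]
finger_gap: 0.996
grasp_force: 0.0
```

```bash
python3 -m handwheel '-0.001 0 -0.02 0 0.085;0 0 -0.03 0 0.085;0 0 -0.025 0 0.085;0 0 -0.02 0 0.085;0 0 -0.012 0 0.085;0 0 -0.007 0 0.085;0 0 -0.003 0 0.085;0 0 0 0 0.085'
python3 -m handwheel '0 0 0 0 0.085;0 0 0 0 0.085;0 0 0 0 0.03;0 0 0 0 0.03;0 0 0 0 0.03;0 0 0 0 0.03;0 0 0 0 0.03;0 0 0 0 0.03'
python3 -m handwheel '0 0 0 0 0.03;0 0 0 0 0.03;0 0 0 0 0.03'
```

```text
time_s: 25.1
tool_pos: [0.4463, -0.1502, 0.0059]
tcp_rot: [3.141, -0.0, 0.104]
wrist_force: [0.5, -0.4, 0.4]
finger_gap: 0.992
grasp_force: 0.0
time_s: 25.77
tool_pos: [0.4457, -0.1498, 0.0071]
tcp_rot: [3.141, -0.001, 0.104]
wrist_force: [0.7, -0.1, 6.2]
finger_gap: 0.577
grasp_force: 63.0
time_s: 26.02
tool_pos: [0.4457, -0.1498, 0.0071]
tcp_rot: [3.141, -0.001, 0.104]
wrist_force: [0.4, 0.2, 5.7]
finger_gap: 0.574
grasp_force: 63.0
```

```bash
python3 -m handwheel '0 0 0.01 0 0.03;0 0 0.015 0 0.03;0 0 0.025 0 0.03;0 0 0.03 0 0.03;0 0 0.03 0 0.03;0 0 0.03 0 0.03;0 0 0.02 0 0.03'
python3 -m handwheel '0.005 0.016 0 0.5 0.03;0.009 0.028 0 0.5 0.03;0.009 0.028 0 0.5 0.03;0.009 0.028 0 0.5 0.03;0.009 0.028 0 0.5 0.03;0.009 0.028 0 0.5 0.03;0.009 0.028 0 0.5 0.03;0.009 0.028 0 0.5 0.03'
python3 -m handwheel '0.009 0.028 0 0.5 0.03;0.005 0.028 0 0.5 0.03;0.002 0.018 0 0.1 0.03;0 0 0 0 0.03;0 0 0 0 0.03;0 0 0 0 0.03'
python3 - <<'E'
from h import *
snap('wrist','w5.png',1.42);K,R,t,i=cam('wrist');np.savez('w5.npz',K=K,R=R,t=t)
E
```

```text
time_s: 26.6
tool_pos: [0.4457, -0.1498, 0.1694]
tcp_rot: [3.14, -0.002, 0.104]
wrist_force: [1.6, -0.0, -0.2]
finger_gap: 0.575
grasp_force: 62.2
time_s: 27.27
tool_pos: [0.513, 0.0639, 0.1668]
tcp_rot: [-3.142, 0.0, 0.175]
wrist_force: [0.4, -0.5, -1.5]
finger_gap: 0.576
grasp_force: 62.2
time_s: 27.77
tool_pos: [0.5288, 0.1358, 0.1664]
tcp_rot: [3.141, 0.001, 0.193]
wrist_force: [0.6, 0.3, -0.8]
finger_gap: 0.574
grasp_force: 62.3
```

View pics/w5.png

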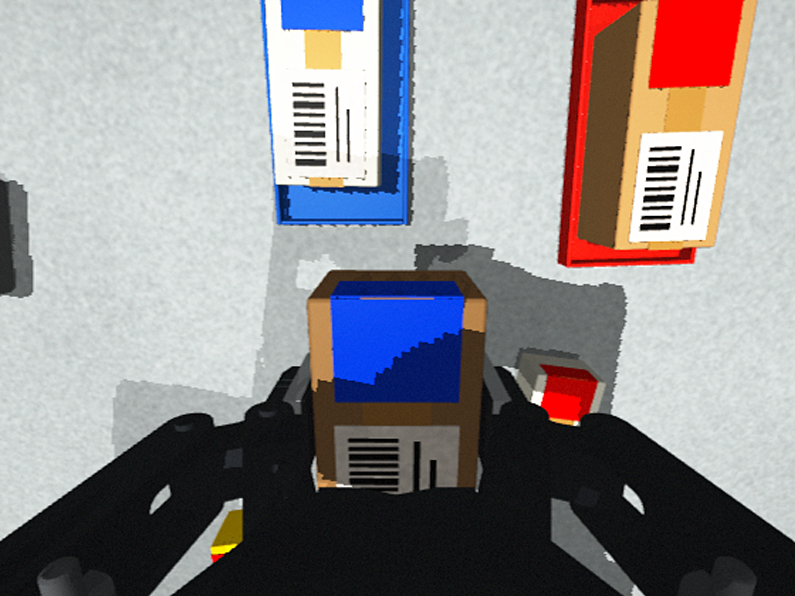

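The held carton's front edge is (307,298)–(487,300). blue_large's rear top corners are (276,185) and (381,186), and red_large's are (629,246) and (717,247). Both are inside their trays.

Run:
```python
from fit import *
z=np.load('w5.npz');c=(z['K'],z['R'],z['t'],0);s=state();y=s['tcp_rot'][2]
F=ray('wrist',np.array([(307,298),(487,300)])/1.42,s['tool_pos'][2]-.0071+.04,c)
a=np.array([np.cos(y),np.sin(y)]);d=(F.mean(0)-s['tool_pos'])[:2]
print('held w',np.linalg.norm(F[0]-F[1]),'ahead',d@a,'lat',d@[-a[1],a[0]],s['tool_pos'],np.degrees(y))
u=lambda v:v/np.linalg.norm(v)
for n,p,h,L in(('blue',[(262,0),(276,185),(381,186),(383,0)],.056,.06),('red',[(642,0),(629,246),(717,247),(756,0)],.060,.065)):
    P=ray('wrist',np.array(p)/1.42,h,c)[:,:2];d=u(u(P[0]-P[1])+u(P[3]-P[2]))
    print(n,np.linalg.norm(P[1]-P[2]),np.degrees(np.arctan2(d[1],d[0])),(P[1]+P[2])/2+L*d)
```

```text
held w 0.049025581391841946 ahead 0.03879436610155306 lat 0.001057357068384611 [0.5289195  0.13544133 0.16642328] 11.034596395603556
blue 0.061224795501745026 10.418073225432805 [0.64631033 0.1991329 ]
red 0.05265902699254842 15.157448728213962 [ 0.65457522 -0.0023888 ]
```

```bash
python3 -m handwheel '0.01 0.006 0 0 0.03;0.02 0.011 0 0 0.03;0.025 0.014 0 0 0.03;0.025 0.014 0 0 0.03;0.022 0.012 0 0 0.03;0.0145 0.007 0 0 0.03;0 0 0 0 0.03;0 0 0 0 0.03'
python3 -m handwheel '0 0 -0.02 0 0.03;0 0 -0.03 0 0.03;0 0 -0.02 0 0.03;0 0 -0.015 0 0.03;0 0 -0.01 0 0.03;0 0 0 0 0.03;0 0 0 0 0.03;0 0 0 0 0.03'
```

```text
time_s: 28.48
tool_pos: [0.6458, 0.1989, 0.1657]
tcp_rot: [3.141, 0.002, 0.192]
wrist_force: [-0.1, 0.0, -1.9]
finger_gap: 0.575
grasp_force: 62.3
time_s: 29.15
tool_pos: [0.6465, 0.2, 0.0726]
tcp_rot: [3.141, -0.002, 0.193]
wrist_force: [0.8, 0.2, 0.2]
finger_gap: 0.571
grasp_force: 62.3
```

```bash
python3 -m handwheel '-0.001 -0.0005 -0.004 0 0.03;0 0 -0.002 0 0.03;0 0 -0.001 0 0.03;0 0 0 0 0.03;0 0 -0.001 0 0.03;0 0 0 0 0.03;0 0 0 0 0.03'
python3 -m handwheel '0 0 -0.001 0 0.03;0 0 0 0 0.03;0 0 0 0 0.03'
```

```text
time_s: 29.73
tool_pos: [0.6449, 0.1999, 0.0633]
tcp_rot: [-3.142, 0.0, 0.193]
wrist_force: [-0.8, -0.5, -0.7]
finger_gap: 0.577
grasp_force: 62.3
time_s: 29.98
tool_pos: [0.6451, 0.1999, 0.0631]
tcp_rot: [3.142, -0.001, 0.193]
wrist_force: [-1.2, 0.2, 3.7]
finger_gap: 0.58
grasp_force: 62.8
```

```bash
python3 -m handwheel '0 0 0 0 0.054;0 0 0 0 0.058;0 0 0 0 0.064;0 0 0 0 0.085;0 0 0 0 0.085;0 0 0 0 0.085;0 0 0.005 0 0.085;0 0 0.01 0 0.085'
python3 -m handwheel '0 0 0.025 0 0.085;0 0 0.03 0 0.085;0 0 0.015 0 0.085;-0.02 -0.02 0 -1.2 0.085;-0.027 -0.027 0 -1.2 0.085;-0.027 -0.027 0 -1.2 0.085;-0.027 -0.027 0 -1.2 0.085;-0.027 -0.027 0 -1.2 0.085'
python3 -m handwheel '-0.027 -0.027 0 -1.2 0.085;-0.024 -0.025 0 -1.2 0.085;-0.018 -0.019 0 -1 0.085;0 0 0 0 0.085;0 0 0 0 0.085;0 0 0 0 0.085'
```

```text
time_s: 30.65
tool_pos: [0.6438, 0.1996, 0.0764]
tcp_rot: [-3.141, 0.003, 0.193]
wrist_force: [0.9, 0.2, 0.1]
finger_gap: 0.997
grasp_force: 0.0
time_s: 31.32
tool_pos: [0.516, 0.071, 0.1485]
tcp_rot: [3.141, -0.002, 0.088]
wrist_force: [0.4, -0.8, -0.9]
finger_gap: 0.996
grasp_force: 0.0
time_s: 31.82
tool_pos: [0.4494, 0.0006, 0.1482]
tcp_rot: [3.141, -0.003, 0.029]
wrist_force: [0.3, -0.1, -0.5]
finger_gap: 0.995
grasp_force: 0.0
```

```bash
python3 -m handwheel '0 0 -0.02 0 0.085;0 0 -0.03 0 0.085;0 0 -0.03 0 0.085;0 0 -0.025 0 0.085;0 0 -0.02 0 0.085;0 0 -0.012 0 0.085;0 0 -0.004 0 0.085;0 0 0 0 0.085'
python3 -m handwheel '0 0 0 0 0.085;0 0 0 0 0.085;0 0 0 0 0.03;0 0 0 0 0.03;0 0 0 0 0.03;0 0 0 0 0.03;0 0 0 0 0.03;0 0 0 0 0.03'
python3 -m handwheel '0 0 0 0 0.03;0 0 0 0 0.03;0 0 0 0 0.03'
```

```text
time_s: 32.48
tool_pos: [0.4487, 0.0015, 0.0053]
tcp_rot: [-3.141, 0.001, 0.031]
wrist_force: [0.2, -0.2, 0.0]
finger_gap: 0.997
grasp_force: 0.0
time_s: 33.15
tool_pos: [0.4484, 0.0007, 0.0072]
tcp_rot: [3.141, -0.002, 0.029]
wrist_force: [1.4, 0.0, 6.7]
finger_gap: 0.574
grasp_force: 62.1
time_s: 33.4
tool_pos: [0.4484, 0.0007, 0.0073]
tcp_rot: [3.141, -0.002, 0.029]
wrist_force: [-0.2, 1.1, 6.3]
finger_gap: 0.574
grasp_force: 62.1
```

```bash
python3 -m handwheel '0 0 0.01 0 0.03;0 0 0.015 0 0.03;0 0 0.025 0 0.03;0 0 0.03 0 0.03;0 0 0.03 0 0.03;0 0 0.03 0 0.03;0 0 0.02 0 0.03'
python3 -m handwheel '0.01 -0.004 0 2 0.03;0.018 -0.006 0 2 0.03;0.02 -0.007 0 2 0.03;0.02 -0.007 0 2 0.03;0.012 -0.005 0 2 0.03;0 0 0 1.0 0.03;0 0 0 0 0.03;0 0 0 0 0.03'
python3 - <<'E'
from h import *
snap('wrist','w6.png',1.42);K,R,t,i=cam('wrist');np.savez('w6.npz',K=K,R=R,t=t)
E
```

```text
time_s: 33.98
tool_pos: [0.4482, 0.0008, 0.1694]
tcp_rot: [3.141, -0.003, 0.029]
wrist_force: [0.9, -0.4, -1.1]
finger_gap: 0.575
grasp_force: 62.2
time_s: 34.65
tool_pos: [0.526, -0.0276, 0.1662]
tcp_rot: [-3.14, 0.002, 0.221]
wrist_force: [0.1, 1.2, -1.3]
finger_gap: 0.576
grasp_force: 62.0
```

View pics/w6.png

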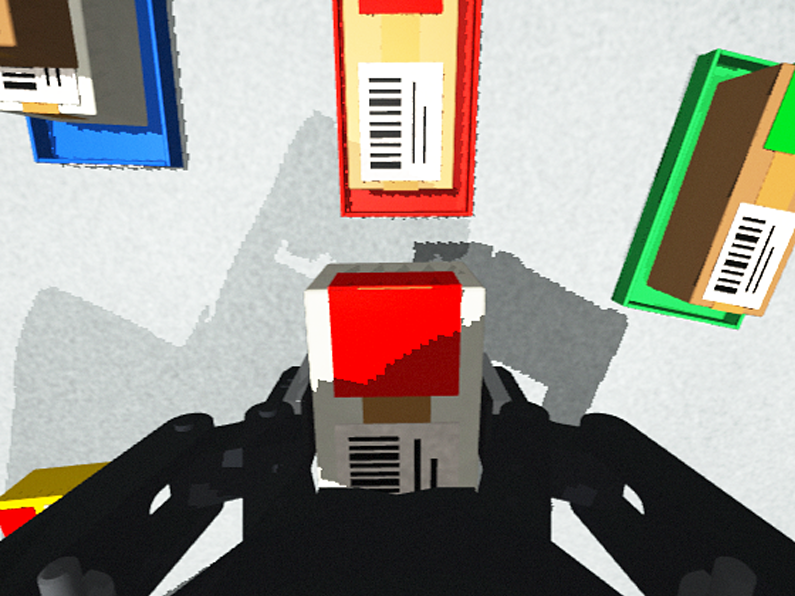

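The held front edge is (305,289)–(485,290). red_large's rear top corners are (349,188) and (453,189), with side edges reaching (347,0) and (460,0) at the top of the picture.

Run:
```python
from fit import *
z=np.load('w6.npz');c=(z['K'],z['R'],z['t'],0);s=state();y=s['tcp_rot'][2]
F=ray('wrist',np.array([(305,289),(485,290)])/1.42,s['tool_pos'][2]-.0073+.04,c)
a=np.array([np.cos(y),np.sin(y)]);d=(F.mean(0)-s['tool_pos'])[:2]
print('held w',np.linalg.norm(F[0]-F[1]),'ahead',d@a,'lat',d@[-a[1],a[0]],s['tool_pos'],np.degrees(y))
u=lambda v:v/np.linalg.norm(v)
P=ray('wrist',np.array([(345,0),(349,188),(453,189),(460,0)])/1.42,.06,c)[:,:2];d=u(u(P[0]-P[1])+u(P[3]-P[2]))
print(np.linalg.norm(P[1]-P[2]),np.degrees(np.arctan2(d[1],d[0])),(P[1]+P[2])/2+.065*d)
```

```text
held w 0.048785126573747645 ahead 0.04154780640269576 lat 0.0015406259719916834 [ 0.52594509 -0.02749457  0.1661637 ] 12.647498627845712
0.059747572955526095 12.312562056324877 [ 6.53825480e-01 -6.26032222e-04]
```

```bash
python3 -m handwheel '0.012 0.002 0 0 0.03;0.022 0.005 0 0 0.03;0.027 0.006 0 0 0.03;0.027 0.006 0 0 0.03;0.024 0.005 0 0 0.03;0.015 0.003 0 0 0.03;0 0 0 0 0.03;0 0 0 0 0.03'
python3 -m handwheel '0 0 -0.02 0 0.03;0 0 -0.03 0 0.03;0 0 -0.02 0 0.03;0 0 -0.013 0 0.03;0 0 -0.008 0 0.03;0 0 0 0 0.03;0 0 0 0 0.03;0 0 0 0 0.03'
```

```text
time_s: 35.37
tool_pos: [0.6537, -0.0006, 0.1658]
tcp_rot: [-3.141, 0.002, 0.222]
wrist_force: [-1.0, -0.4, -1.7]
finger_gap: 0.579
grasp_force: 62.1
time_s: 36.03
tool_pos: [0.6558, -0.0014, 0.0767]
tcp_rot: [3.141, -0.002, 0.221]
wrist_force: [0.6, -0.1, -1.9]
finger_gap: 0.576
grasp_force: 62.1
```

```bash
python3 -m handwheel '-0.0015 0.0005 -0.004 0 0.03;-0.0005 0 -0.002 0 0.03;0 0 -0.001 0 0.03;0 0 0 0 0.03;0 0 -0.001 0 0.03;0 0 0 0 0.03;0 0 0 0 0.03'
python3 -m handwheel '0 0 -0.0005 0 0.03;0 0 0 0 0.03;0 0 0 0 0.03'
```

```text
time_s: 36.62
tool_pos: [0.6531, -0.0007, 0.0674]
tcp_rot: [3.142, -0.0, 0.221]
wrist_force: [-0.3, -0.2, -0.0]
finger_gap: 0.581
grasp_force: 62.2
time_s: 36.87
tool_pos: [0.6531, -0.0007, 0.0673]
tcp_rot: [3.141, -0.0, 0.221]
wrist_force: [-0.5, 0.2, 3.4]
finger_gap: 0.574
grasp_force: 62.5
```

Contact. Release, back off, and check the result.

```bash
python3 -m handwheel '0 0 0 0 0.054;0 0 0 0 0.058;0 0 0 0 0.064;0 0 0 0 0.085;0 0 0 0 0.085;0 0 0 0 0.085;0 0 0.005 0 0.085;0 0 0.01 0 0.085'
python3 -m handwheel '0 0 0.025 0 0.085;0 0 0.035 0 0.085;0 0 0.035 0 0.085;0 0 0.03 0 0.085;-0.02 0 0.02 0 0.085;-0.04 0 0.02 0 0.085;-0.04 0 0.02 0 0.085;-0.04 0 0.01 0 0.085'
python3 -m handwheel '-0.04 0 0 0 0.085;-0.02 0 0 0 0.085;0 0 0 0 0.085;0 0 0 0 0.085'
python3 - <<'E'
from h import *
snap('wrist','w7.png',1.42);snap('side','side1.png',4,(170,120,360,260))
E
```

```text
time_s: 37.53
tool_pos: [0.6519, -0.0005, 0.081]
tcp_rot: [-3.14, 0.003, 0.221]
wrist_force: [0.2, 0.2, 0.0]
finger_gap: 0.996
grasp_force: 0.0
time_s: 38.2
tool_pos: [0.5185, -0.0009, 0.2771]
tcp_rot: [3.139, -0.005, 0.221]
wrist_force: [-0.4, 0.1, 0.5]
finger_gap: 0.995
grasp_force: 0.0
time_s: 38.53
tool_pos: [0.4581, -0.0007, 0.2755]
tcp_rot: [3.14, -0.003, 0.221]
wrist_force: [-0.2, -0.5, -0.3]
finger_gap: 0.994
grasp_force: 0.0
```

View pics/w7.png

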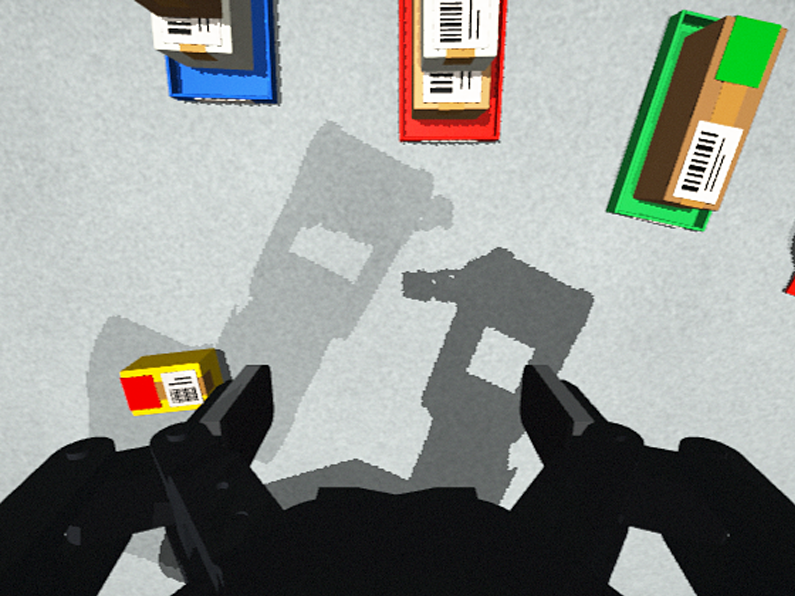

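View pics/side1.png

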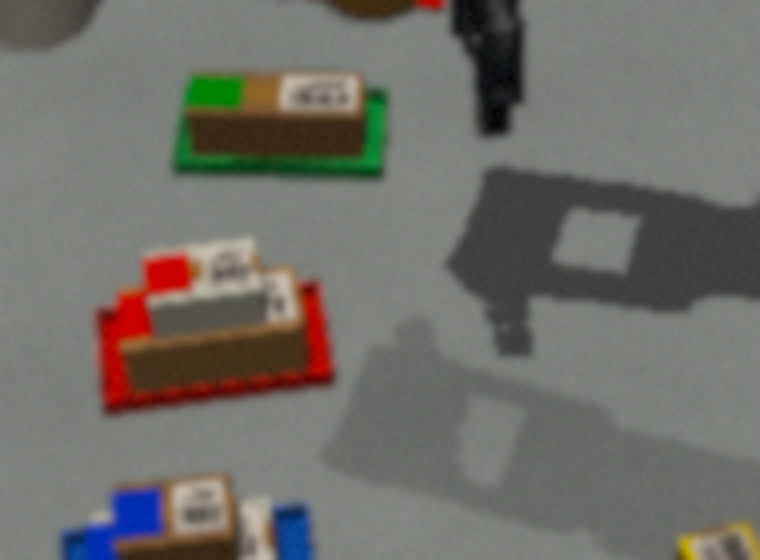

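Both views show all five parcels in their trays, stickers up and inside the rims. The small cartons sit centred and square on the large ones, and the gripper is well clear.

```bash
python3 -c "from plant import workorder;print(workorder.finish_job())"
```

```text
the job is handed in; nothing more can be done
None
```

All five parcels are in the trays of their colours with stickers up, the small red and blue cartons stacked centred on the large ones; the job was handed in at about 39 s, and I never moved the arm near the tape dispenser, scanner or yellow carton.

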